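Shut the weights case

ROBOT

A 6-joint arm with a two-finger parallel gripper is mounted at the origin on the work surface. World frame = base frame: x ahead of the robot, y to its left, z up, the work surface at z = 0. Lengths are in m, angles in degrees, forces in N, time in s.
With the tool pointing down it reaches from about 0.4 to 0.825 m from the base axis. Payload 7 kg.
Tool frame: the origin (TCP) lies midway between the tips of the shut fingers; the grasp point (between the pads) lies r.grasp_offset behind it (r.grasp_offset is the distance from the TCP to the grasp point, in m); z points along the fingers, y is the direction in which the jaws open and shut (so a half turn about z gives the same grasp; the last joint's range is limited). The gripper opens to 88 mm and grips with 3 to 60 N. Pads are 19 mm wide; open, the fingers measure 130 mm over their backs; the gripper's body (78 mm by 193 mm) begins 47 mm behind the grasp point.
Start: joints at [-49.956, 20.546, 0.682, 0, -70.136, -16.507], TCP at [0.27, -0.619, 0.227] pointing down, gripper open.
Joint ranges: [-176.03, 176.03], [-82.01, 121.73], [-58.28, 71.71], [-173.87, 95.51], [-174.79, -0.11], [-173.66, 173.66]. Speed limits (degrees/s): [136.94, 136.94, 172.46, 180, 180, 180].

INTERFACE

Orientations are given as [roll, pitch, yaw] about the fixed x, y, z axes, in that order (R = Rz(yaw) Ry(pitch) Rx(roll)).
In Python, from plant import status, imaging, r gives the robot as it stands.
- The arm moves only by the tool apply_moves, never from a script. Its argument "moves" is a list of rows, each a list of 6 numbers: the shift along the tool's x, y, z in units of 200 mm (1.0 is 200 mm), then the turn, a rotation vector about the tool's x, y, z in units of 90 degrees (1.0 is 90 degrees). In form: [[tx, ty, tz, rx, ry, rz], ...]. A call has 1 to 12 rows; each row is the pose to reach, as a shift and turn from the pose measured when the call began, along the tool's axes at that moment; what a row does not reach only later rows make up. A row lasts 1/8 s, in which the tool goes at most 62.5 mm and 10.7 degrees, less where a joint would pass 70% of its speed; a pose out of reach is approached as far as the arm can. A call with a number of a shift or a turn outside -1 to 1 is refused whole. A call with a gripper value outside its range is refused whole. "hand" is the closure, from -1 (fully open) to 1 (shut), set as the call begins (left out, the last holds). The fingers move at their own pace and stop on an object; "grip_force" is the grip in N (left out, the last holds). Time passes only in rows, so rows that repeat a pose let the fingers close. It gives the time, the measured TCP pose, the force and the opening at its end, in the units of the state.
- status.get_state(): the state, without advancing time (a new reading comes with each control period).
- imaging.capture(name): name is "scene" or "top"; returns (picture, depth): 480x640x3 uint8, blue, green, red; 480x640 float32, m along the optical axis (not along the pixel's ray), 0 where there is no reading.
- imaging.camera_info(name): a dict with "fx", "fy", "cx", "cy" (pixels), "k1" (the pictures are not rectified: a ray, as slopes to the right and down, at radius r is drawn at 1 + k1 r^2 times it, then the intrinsics apply), "T" (4x4, takes a point from camera to world coordinates). Camera axes: x right, y up, looking along -z (the intrinsics and any distortion apply to the point x, -y, -z); pixel columns grow to the right and rows downward; lengths in m; the calibration is good to about 2 mm. A picture is of the moment at which its call begins. camera_info takes no time and is no camera call.
- r.close_job(): hands the job in, once; it reports no verdict.
The state is a dict: "time_s": time; "joints": joint angles; "qd": joint speeds; "joint_torque": joint torques, N m; "tcp_pos": TCP position; "eef_rot": TCP orientation; "contact_force": force on the tool from outside, world axes, zero at the start; "moment": the same for the moment, N m; "gripper_width": finger opening in m.
Only numpy, scipy, OpenCV 4.12 (cv2) and the standard library are available. Lean on these libraries where they do the work, as an engineer would, in place of code of your own. Each camera call takes 0.05 s, during which the arm holds its last target.

TASK

Put the plywood case of brass weights to bed by pushing with the fingertips: first press the upright metal flap down flat over the weights, then push the open lid over from behind and press it fully shut. Lift and carry nothing, keep the case where it stands, and leave the weights and everything around the case undisturbed.

Things in the scene. Friction and masses are not known exactly. Their poses are not given: they have to be found in the camera images.
- case: Loose plywood case, 2.2 to 3.1 kg, with good grip on the table, open at the top: 190 (x) by 240 (y) by 75 mm high, walls 8 mm. Origin at the centre of its underside, z up. The lid is hinged along its +x side, the flap just inside its -x wall; both hinge lines run along its y. A hard push (more than about 10 N sideways) slides it. Two things stand beyond its -y end, from 130 mm off its origin; the space off its -x and +x sides is clear for about 90 mm or more.
- lid (a joint): Plywood lid, 190 by 240 mm, 10 mm thick, flat, 0.2 to 0.3 kg. 0 = shut flat on the rim, grows as it opens (rad), stop at 1.9; starts standing open at 1.55 to 1.85 (1.57 = upright). Stiff hinge: it stays at any angle and must be pushed all the way (about 2 to 3 N at its free edge). Its outer face is the one turned away from the case's inside when open, on top when shut (85 mm above the table).
- lid_hinge (a point): Middle of the lid's hinge line: at the case's (x 95, y 0, z 75.5 mm), in the plane of the lid's inner face (the underside when shut).
- lid_edge (a point): Middle of the lid's free edge, on the outer face, 190 mm from the hinge line.
- flap (a joint): Hold-down flap, plain aluminium sheet, 110 mm from hinge to free edge, 200 mm wide (along the case's y), 4 mm thick, 0.12 kg. 0 = folded flat (level) over the weights, its top 62 mm above the case's underside, 13 mm below the rim; grows as it rises (rad), stop at 1.65; starts at 1.2 to 1.6. Folds down towards the case's +x. Stiff hinge: it stays at any angle (about 1 to 2 N at its free edge moves it). The lid cannot pass through it.
- flap_hinge (a point): Middle of the flap's hinge line, mid-thickness: at the case's (x -82, y 0, z 60 mm).
- flap_edge (a point): Middle of the flap's free edge, mid-thickness, 110 mm from the hinge line.
- weight0_center (a point): Loose brass weight with a small knob, 32 mm across, 41 mm high, 0.1 kg, standing in its compartment in the +x half of the case; point at its centre, half-way up. Stays where it is.
- weight1_center (a point): Loose brass weight with a small knob, 32 mm across, 41 mm high, 0.1 kg, standing in its compartment in the +x half of the case; point at its centre, half-way up. Stays where it is.
- weight2_center (a point): Loose brass weight with a small knob, 32 mm across, 41 mm high, 0.1 kg, standing in its compartment in the +x half of the case; point at its centre, half-way up. Stays where it is.
- bottle: Clear bottle, 62 mm across, 150 mm tall, standing beyond the case's -y end. Origin under its centre. Leave alone.
- hanger: Steel hanger weight, 40 mm across, 82 mm tall, beyond the case's -y end. Origin under its centre. Leave alone.
- spool: White spool lying flat, 60 mm across, 32 mm high, on the robot's left. Origin under its centre. Leave alone.
- screwdriver: Screwdriver lying on the table to the robot's right. Origin on its underside. Leave alone.
- tray: Yellow open tray 100 by 130 by 50 mm on the robot's left. Origin under its centre. Leave alone.
- mug: White mug, 76 mm across, 90 mm tall, far left. Origin under its centre. Leave alone.

How it is judged:
By the outcome, as a careful person would: the job done as asked, in the order asked, and still so for the second after the job is handed in, with the robot touching nothing.
It also fails if it takes over 64 s, if anything falls off the work surface, if the arm or the gripper's body presses on something with over 40 N, if the wrist force passes 120 N, or if a joint passes its speed limit or range.

## Working session

There is one attempt and no reset: what is moved stays moved. The work goes in short steps, Python scripts to look and compute and a tool call to move; the robot and the scene stay as the last step left them, time stands still between calls to the robot, and variables do not carry over. Pictures are saved under pics/ and viewed, and the job is handed in when it is done.

Besides the shell and the picture viewer there is one more tool, called as name([rows], argument=value, ...), one row to a line, values as JSON. apply_moves: Moves the arm, as the interface text tells. Its arguments: {"type":"object","properties":{"moves":{"type":"array","items":{"type":"array","items":{"type":"number"}}},"hand":{"type":"number"},"grip_force":{"type":"number"}},"required":["moves"]}

```bash
ls; mkdir -p pics
python3 - <<'E'
from plant import status, imaging, r
import cv2,numpy as np
print(status.get_state())
for n in("scene","top"):
    p,d=imaging.capture(n); cv2.imwrite(f"pics/{n}0.png",p); np.save(f"pics/{n}0.npy",d)
    i=imaging.camera_info(n); print(n,i)
print(r.grasp_offset)
E
```

```text
pics
{'time_s': 0.0, 'joints': array([-4.99567786e+01,  2.05910919e+01,  6.33851708e-01, -1.90378500e-02,
       -7.01343444e+01, -1.65073783e+01]), 'qd': array([-0.04596055, -0.0686368 ,  0.02485246,  0.09449788,  0.07644449,
        0.02315988]), 'joint_torque': array([-2.79102887e-04, -5.82721245e+01,  2.93045962e+01,  6.99710727e+00,
        6.85335224e-03, -1.41516525e-04]), 'tcp_pos': array([ 0.26932956, -0.61841944,  0.22563054]), 'eef_rot': array([ 1.79907105e+02, -8.86599629e-03, -1.56470633e+02]), 'contact_force': array([-0.49760656, -0.24585306,  0.93980144]), 'moment': array([ 0.02750593,  0.04208141, -0.03080231]), 'gripper_width': 0.08735724838523078}
scene {'fx': 538.962360572116, 'fy': 538.962360572116, 'cx': 323.13203166997926, 'cy': 248.3271003811323, 'k1': -0.09686107931099928, 'T': array([[ 0.86526318, -0.4267663 ,  0.26304022,  0.93537843],
       [ 0.50126263,  0.7287164 , -0.4665921 , -0.67586674],
       [ 0.00744406,  0.5355772 ,  0.84445346,  1.24687483],
       [ 0.        ,  0.        ,  0.        ,  1.        ]])}
top {'fx': 542.3012602368805, 'fy': 542.3012602368805, 'cx': 318.9875172876706, 'cy': 242.1549178572965, 'k1': 0.05172512346325279, 'T': array([[-0.0144264 ,  0.99603624, -0.08777065,  0.40873556],
       [-0.9998121 , -0.01550615, -0.01163263, -0.03378842],
       [-0.01294751,  0.08758635,  0.99607279,  1.59283362],
       [ 0.        ,  0.        ,  0.        ,  1.        ]])}
0.0188
```

View pics/scene0.png

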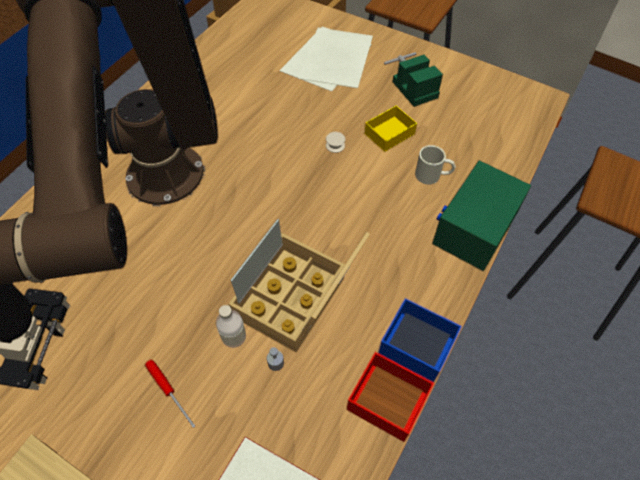

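View pics/top0.png

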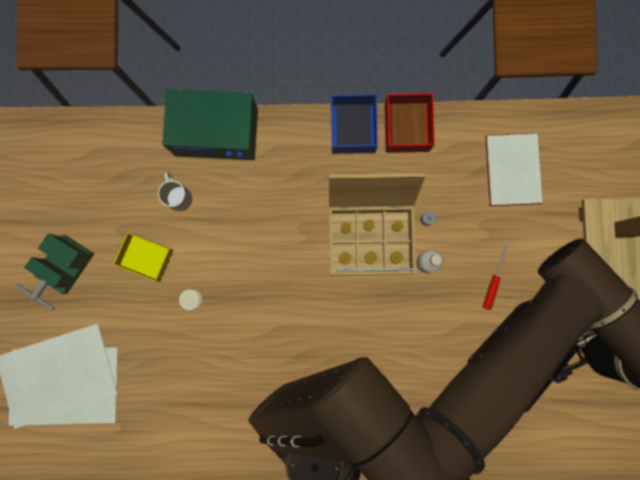

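The case is at about (370,225) in top, with the flap on the robot's side at row ~272 and the lid leaning away at rows 176–208. The bottle (430,261) and the hanger (428,218) stand off its −y end.

```bash
cat > h.py <<'E'
import numpy as np,cv2
from plant import imaging
def ray(n,uv):
    i=imaging.camera_info(n); uv=np.atleast_2d(uv).astype(float)
    s=np.c_[(uv[:,0]-i['cx'])/i['fx'],(uv[:,1]-i['cy'])/i['fy']]
    q=s.copy()
    for _ in range(20): q=s/(1+i['k1']*(q**2).sum(1,keepdims=True))
    d=np.c_[q[:,0],-q[:,1],-np.ones(len(q))]
    return i['T'][:3,3], d@i['T'][:3,:3].T
def plane(n,uv,z):
    o,d=ray(n,uv); return o+d*((z-o[2])/d[:,2])[:,None]
def dep(n,uv,D):
    o,d=ray(n,uv); uv=np.atleast_2d(uv).astype(int); return o+d*D[uv[:,1],uv[:,0]][:,None]
def tri(a,b):
    o1,d1=ray("scene",a);o2,d2=ray("top",b);out=[]
    for x,y in zip(d1,d2):
        A=np.c_[x,-y];t=np.linalg.lstsq(A,o2-o1,rcond=None)[0]
        p,q=o1+x*t[0],o2+y*t[1];out.append(np.r_[(p+q)/2,np.linalg.norm(p-q)])
    return np.array(out)
def proj(n,P):
    i=imaging.camera_info(n);P=np.atleast_2d(P);c=(P-i['T'][:3,3])@i['T'][:3,:3]
    s=np.c_[c[:,0]/-c[:,2],-c[:,1]/-c[:,2]];s=s*(1+i['k1']*(s**2).sum(1,keepdims=True))
    return s*[i['fx'],i['fy']]+[i['cx'],i['cy']]
E
python3 - <<'E'
import cv2
s=cv2.imread('pics/scene0.png')[205:375,200:400];t=cv2.imread('pics/top0.png')[160:290,310:460]
cv2.imwrite('pics/sc.png',cv2.resize(s,None,fx=4,fy=3.5*4/3.5*.875,interpolation=cv2.INTER_CUBIC)[:600])
cv2.imwrite('pics/tc.png',cv2.resize(t,None,fx=4,fy=4,interpolation=cv2.INTER_CUBIC))
E
python3 - <<'E'
from h import *
# dense clouds in case area
for n,(u0,u1,v0,v1) in dict(scene=(200,400,205,375),top=(310,460,160,290)).items():
    D=np.load(f'pics/{n}0.npy'); g=np.stack(np.meshgrid(np.arange(u0,u1),np.arange(v0,v1)),-1).reshape(-1,2)
    P=dep(n,g,D); np.save(f'pics/{n}_P.npy',np.c_[g,P])
    for lo,hi in((.07,.08),(.1,.16),(.2,.3)):
        m=(P[:,2]>lo)&(P[:,2]<hi)
        if m.sum(): print(n,lo,m.sum(),P[m].min(0).round(3),P[m].max(0).round(3))
E
```

```text
scene 0.07 1187 [ 0.451 -0.357  0.07 ] [ 0.88  -0.039  0.08 ]
scene 0.1 1261 [ 0.459 -0.353  0.1  ] [ 0.67  -0.062  0.16 ]
scene 0.2 538 [ 0.677 -0.284  0.201] [ 0.699 -0.044  0.267]
top 0.07 810 [ 0.45  -0.342  0.07 ] [ 0.643 -0.043  0.08 ]
top 0.1 1120 [ 0.456 -0.352  0.1  ] [ 0.664 -0.043  0.16 ]
top 0.2 1339 [ 0.668 -0.284  0.2  ] [ 0.696 -0.043  0.267]
```

View pics/sc.png

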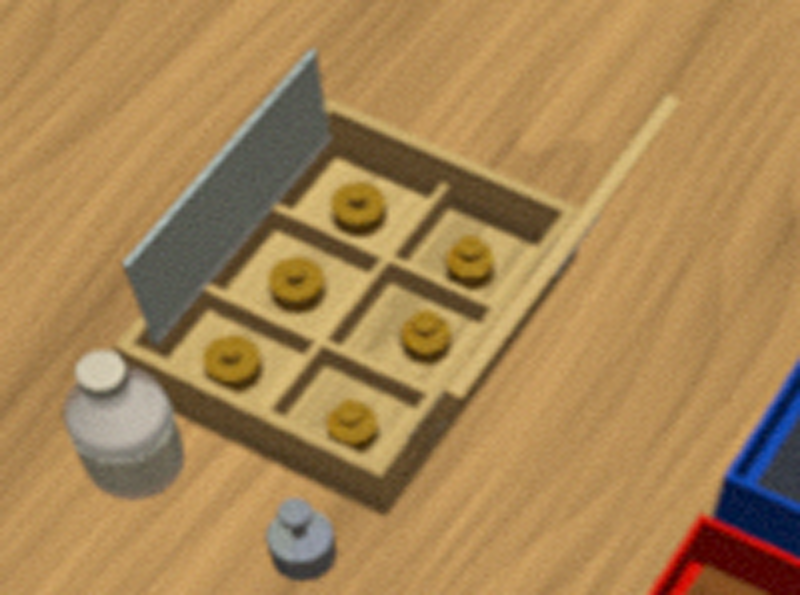

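View pics/tc.png

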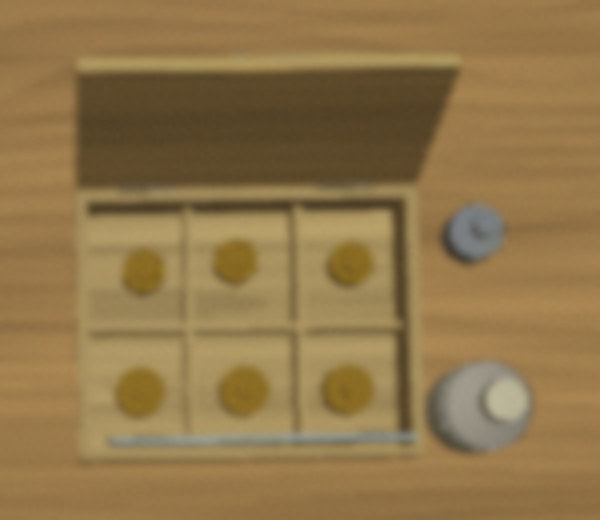

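Run:
```python
from h import *
T=lambda a:np.array(a,float)/4+[310,160]
S=lambda a:np.array(a,float)/[4,3.5]+[200,205]
print('rim top',plane('top',T([[80,460],[418,460],[418,188],[80,188]]),.075).round(4))
print('rim scene -x-y,+x-y,+x+y',plane('scene',S([[120,348],[385,472],[575,207]]),.075).round(4))
print('tri -x-y,+x-y',tri(S([[120,348],[385,472]]),T([[418,460],[418,188]])).round(4))
# lid edge, flap edge ends
print('lid ends tri', tri(S([[675,98]]),T([[78,62]])).round(4))
print('flap ends tri (+y,-y)',tri(S([[315,52],[128,265]]),T([[108,441],[414,437]])).round(4))
a=np.load('pics/top_P.npy');s=np.load('pics/scene_P.npy')
P=a[:,2:];m=(P[:,2]>.1)&(P[:,2]<.25)&(P[:,0]>.6)&(P[:,1]<-.07)&(P[:,1]>-.25)
c=P[m];k=np.linalg.lstsq(np.c_[c[:,1:],np.ones(len(c))],c[:,0],rcond=None)[0];print('lid x=',k,(c[:,0]-np.c_[c[:,1:],np.ones(len(c))]@k).std(), 'inner angle',90+np.degrees(np.arctan(k[1])))
P=s[:,2:];m=(P[:,2]>.08)&(P[:,2]<.16)&(P[:,0]<.5)&(P[:,1]<-.08)&(P[:,1]>-.24)
c=P[m];k=np.linalg.lstsq(np.c_[c[:,1:],np.ones(len(c))],c[:,0],rcond=None)[0];print('flap x=',k,(c[:,0]-np.c_[c[:,1:],np.ones(len(c))]@k).std(),90+np.degrees(np.arctan(k[1])), c.min(0),c.max(0))
P=a[:,2:]
for nm,lo,hi,yl in(('bottle',.05,.2,-.302),('hanger',.05,.1,-.302)):
    m=(P[:,2]>lo)&(P[:,2]<hi)&(P[:,1]<yl)&((P[:,0]<.52)==(nm=='bottle'));print(nm,P[m].min(0),P[m].max(0))
```

```text
rim top [[ 0.4499 -0.0455  0.075 ]
 [ 0.4466 -0.2806  0.075 ]
 [ 0.6376 -0.2863  0.075 ]
 [ 0.6417 -0.0486  0.075 ]]
rim scene -x-y,+x-y,+x+y [[ 0.4564 -0.2815  0.075 ]
 [ 0.6429 -0.2785  0.075 ]
 [ 0.6391 -0.043   0.075 ]]
tri -x-y,+x-y [[ 0.4494 -0.28    0.0644  0.0068]
 [ 0.6405 -0.2828  0.0793  0.009 ]]
lid ends tri [[ 0.6938 -0.046   0.2601  0.0031]]
flap ends tri (+y,-y) [[ 0.461  -0.0623  0.1645  0.0035]
 [ 0.4611 -0.262   0.1668  0.0047]]
lid x= [0.00204414 0.25145333 0.62085764] 0.0013168406400709822 inner angle 104.11458832150126
flap x= [ 0.00222287 -0.02768117  0.46907501] 0.001073546129394108 88.41439052727144 [ 0.46215247 -0.23998571  0.08000623] [ 0.46956242 -0.08066133  0.15992638]
bottle [ 0.45364911 -0.35723301  0.05167437] [ 0.51464208 -0.30207562  0.15880894]
hanger [ 0.60175404 -0.34228879  0.07619763] [ 0.61914466 -0.32302655  0.09056483]
```

Measurements: case yaw is about 0, centre near (0.545, −0.163), rim z ≈ 0.075. Lid hinge x ≈ 0.640, with the lid at ≈104° and its edge at z ≈ 0.26. The flap is at ≈91.6°, with its edge at (0.461, z 0.168). These agree with the given sizes. Next I shut the fingers and move, turning the jaw axis along world y.

apply_moves([
  [-0.25, 0.3, -0.1, 0, 0, 0.1],
  [-0.5, 0.6, -0.1, 0, 0, 0.2],
  [-0.75, 0.92, -0.1, 0, 0, 0.26],
  [-0.75, 0.92, -0.1, 0, 0, 0.26],
  [-0.75, 0.92, -0.1, 0, 0, 0.26],
  [-0.75, 0.92, -0.1, 0, 0, 0.26],
], hand=1, grip_force=20)

```text
time_s: 0.85
tcp_pos: [0.3337, -0.3899, 0.2461]
eef_rot: [179.9, -0.0, -179.8]
contact_force: [-0.7, -0.6, -0.5]
gripper_width: 0.0333
```

apply_moves([
  [-0.15, 0.3, 0, 0, 0, 0],
  [-0.3, 0.6, 0, 0, 0, 0],
  [-0.35, 1.0, 0, 0, 0, 0],
  [-0.35, 1.0, 0, 0, 0, 0],
  [-0.35, 1.0, 0, 0, 0, 0],
])

```text
time_s: 1.48
tcp_pos: [0.4034, -0.1891, 0.2462]
eef_rot: [179.9, -0.0, -179.7]
contact_force: [1.3, -0.1, -0.3]
gripper_width: 0.0007
```

apply_moves([
  [0, 0.13, 0.2, 0, 0, 0],
  [0, 0.13, 0.4, 0, 0, 0],
  [0, 0.13, 0.49, 0, 0, 0],
  [0, 0.13, 0.49, 0, 0, 0],
  [-0.1, 0.13, 0.49, 0, 0, 0],
  [-0.1, 0.13, 0.49, 0, 0, 0],
])

```text
time_s: 2.22
tcp_pos: [0.4258, -0.1636, 0.1492]
eef_rot: [180.0, 0.1, -179.8]
contact_force: [0.3, -1.0, -0.2]
gripper_width: 0.0008
```

Run:
```python
from plant import status, imaging
import cv2
print(status.get_state()['tcp_pos'])
p,_=imaging.capture("scene");cv2.imwrite("pics/s1.png",cv2.resize(p[130:400,100:460],None,fx=2.2,fy=2.2))
```

```text
[ 0.42581042 -0.16363898  0.1491776 ]
```

View pics/s1.png

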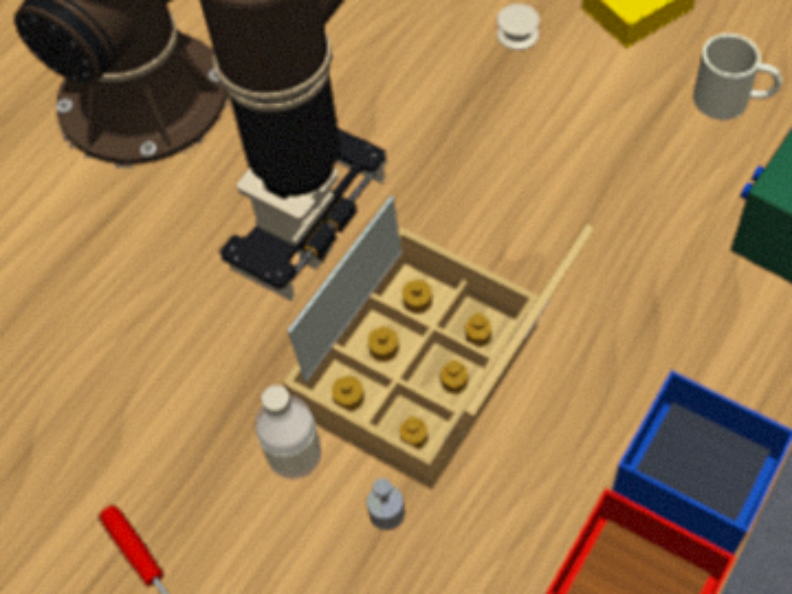

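The fingers are behind the flap, near (330,215) in the picture, and clear of everything. Next I push the flap along its arc.

apply_moves([
  [-0.13, 0, 0, 0, 0, 0],
  [-0.19, 0, 0, 0, 0, 0],
  [-0.25, 0, 0.01, 0, 0, 0],
  [-0.31, 0, 0.03, 0, 0, 0],
  [-0.36, 0, 0.05, 0, 0, 0],
  [-0.41, 0, 0.08, 0, 0, 0],
  [-0.45, 0, 0.12, 0, 0, 0],
  [-0.49, 0, 0.16, 0, 0, 0],
  [-0.52, 0, 0.21, 0, 0, 0],
  [-0.52, 0, 0.21, 0, 0, 0],
])

```text
time_s: 3.52
tcp_pos: [0.5284, -0.1629, 0.1056]
eef_rot: [179.9, -0.1, -179.8]
contact_force: [-0.8, 0.3, -0.2]
gripper_width: 0.0006
```

Run:
```python
from plant import status, imaging
import cv2
print(status.get_state()['tcp_pos'])
p,_=imaging.capture("scene");cv2.imwrite("pics/s2.png",cv2.resize(p[130:400,100:460],None,fx=2.2,fy=2.2))
```

```text
[ 0.52840987 -0.16286331  0.1056299 ]
```

View pics/s2.png

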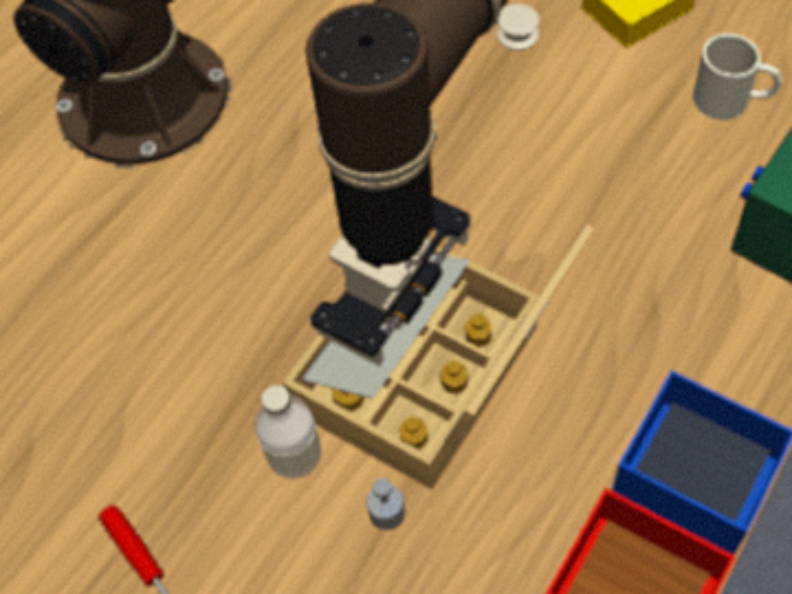

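The flap is partly folded at about 30°, and the case has not moved. Next I finish the fold.

apply_moves([
  [-0.03, 0, 0.05, 0, 0, 0],
  [-0.05, 0, 0.1, 0, 0, 0],
  [-0.065, 0, 0.14, 0, 0, 0],
  [-0.07, 0, 0.18, 0, 0, 0],
  [-0.075, 0, 0.21, 0, 0, 0],
  [-0.075, 0, 0.22, 0, 0, 0],
  [-0.075, 0, 0.22, 0, 0, 0],
])

```text
time_s: 4.45
tcp_pos: [0.5433, -0.1627, 0.0623]
eef_rot: [179.9, -0.1, -179.8]
contact_force: [-0.9, 0.3, 1.6]
gripper_width: 0.0006
```

apply_moves([
  [0, 0, 0.005, 0, 0, 0],
  [0, 0, 0.01, 0, 0, 0],
  [0, 0, 0.015, 0, 0, 0],
  [0, 0, 0.015, 0, 0, 0],
])

```text
time_s: 4.95
tcp_pos: [0.5435, -0.1628, 0.062]
eef_rot: [180.0, 0.0, -179.7]
contact_force: [-9.8, 3.7, 23.3]
gripper_width: 0.0005
```

The force rose to 23 N at z = 0.062, so the flap is at its stop. I lift straight off.

apply_moves([
  [0, 0, -0.05, 0, 0, 0],
  [0, 0, -0.3, 0, 0, 0],
  [0, 0, -0.6, 0, 0, 0],
  [0, 0, -0.9, 0, 0, 0],
  [0, 0, -1, 0, 0, 0],
  [0, 0, -1, 0, 0, 0],
])

```text
time_s: 5.7
tcp_pos: [0.5443, -0.1629, 0.2642]
eef_rot: [180.0, 0.3, -179.7]
contact_force: [-0.5, 0.1, -1.6]
gripper_width: 0.0006
```

apply_moves([
  [0, 0, -0.25, 0, 0, 0],
  [0, 0, -0.4, 0, 0, 0],
  [0, 0, -0.4, 0, 0, 0],
])

```text
time_s: 6.08
tcp_pos: [0.5447, -0.163, 0.3455]
eef_rot: [180.0, 0.4, -179.7]
contact_force: [-0.2, 0.4, -0.8]
gripper_width: 0.0003
```

Run:
```python
from plant import status, imaging
import cv2
import numpy as np
from h import *
p,D=imaging.capture("scene");cv2.imwrite("pics/s3.png",cv2.resize(p[130:400,100:460],None,fx=2.2,fy=2.2))
g=np.stack(np.meshgrid(np.arange(200,400),np.arange(205,375)),-1).reshape(-1,2);P=dep('scene',g,D)
m=(P[:,0]>.48)&(P[:,0]<.565)&(P[:,1]>-.25)&(P[:,1]<-.08)&(P[:,2]>.05)&(P[:,2]<.09)
c=P[m];k=np.linalg.lstsq(np.c_[c[:,:2],np.ones(len(c))],c[:,2],rcond=None)[0] if len(c) else 0
print(m.sum(),k,np.median(c[:,2]))
print(status.get_state()['tcp_pos'])
```

```text
2031 [-0.0025383   0.00305339  0.06470065] 0.06285643239145533
[ 0.54394701 -0.16277221  0.34363163]
```

View pics/s3.png

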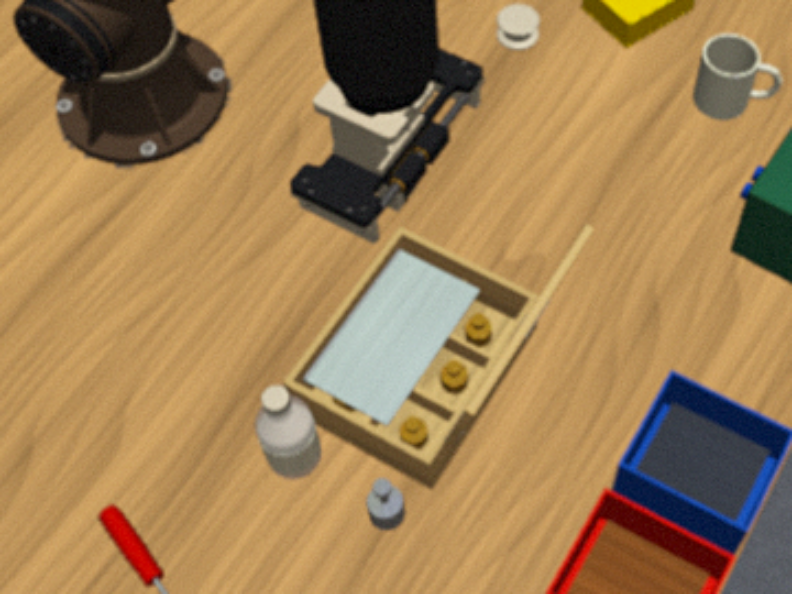

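The flap lies flat: plane slope below 0.003 and top at 63 mm. Case and weights have not moved. Next I cross over the lid.

apply_moves([
  [-0.25, 0, 0, 0, 0, 0],
  [-0.5, 0, 0, 0, 0, 0],
  [-0.75, 0, 0, 0, 0, 0],
  [-1, 0, 0, 0, 0, 0],
  [-1, 0, 0, 0, 0, 0],
  [-1, 0, 0, 0, 0, 0],
])

```text
time_s: 6.88
tcp_pos: [0.7436, -0.1617, 0.3417]
eef_rot: [179.9, 0.1, -179.7]
contact_force: [-0.5, 0.5, -0.1]
gripper_width: 0.0007
```

apply_moves([
  [-0.1, 0, 0, 0, 0, 0],
  [-0.1, 0, 0.2, 0, 0, 0],
  [-0.1, 0, 0.4, 0, 0, 0],
  [-0.1, 0, 0.6, 0, 0, 0],
  [-0.1, 0, 0.6, 0, 0, 0],
  [-0.1, 0, 0.6, 0, 0, 0],
])

```text
time_s: 7.62
tcp_pos: [0.764, -0.1618, 0.2245]
eef_rot: [180.0, 0.2, -179.7]
contact_force: [-0.1, -0.3, 0.6]
gripper_width: 0.0003
```

Run:
```python
from plant import status, imaging
import cv2
print(status.get_state()['tcp_pos'])
p,_=imaging.capture("scene");cv2.imwrite("pics/s4.png",cv2.resize(p[130:400,100:460],None,fx=2.2,fy=2.2))
```

```text
[ 0.76402388 -0.16181317  0.22449452]
```

View pics/s4.png

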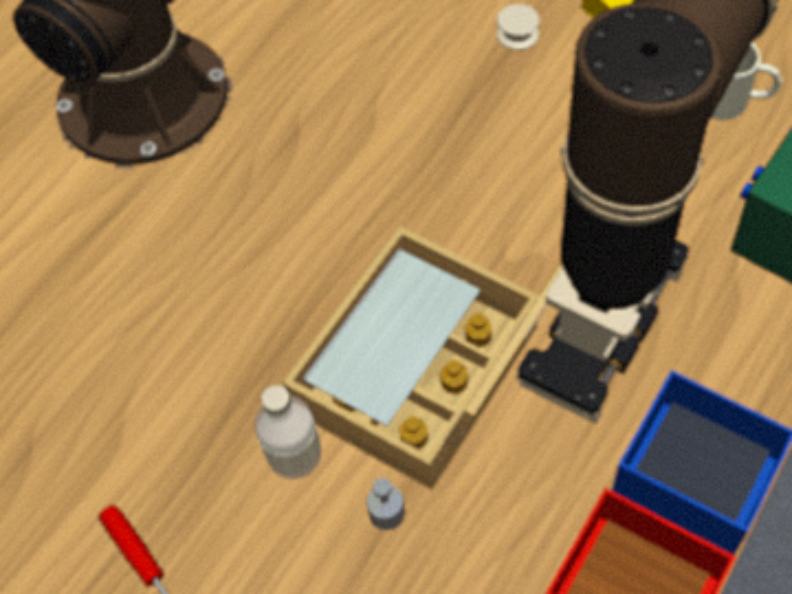

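apply_moves([
  [0.1, 0, -0.05, 0, 0, 0],
  [0.2, 0, -0.05, 0, 0, 0],
  [0.27, 0, -0.05, 0, 0, 0],
  [0.32, 0, -0.05, 0, 0, 0],
  [0.37, 0, -0.05, 0, 0, 0],
  [0.42, 0, -0.05, 0, 0, 0],
  [0.47, 0, -0.05, 0, 0, 0],
  [0.52, 0, -0.05, 0, 0, 0],
  [0.52, 0, -0.05, 0, 0, 0],
])

```text
time_s: 8.8
tcp_pos: [0.6591, -0.1623, 0.2342]
eef_rot: [180.0, 0.2, -179.7]
contact_force: [0.9, -0.1, -0.6]
gripper_width: 0.0002
```

Run:
```python
from plant import status, imaging
import cv2
print(status.get_state()['tcp_pos'])
p,_=imaging.capture("scene");cv2.imwrite("pics/s5.png",cv2.resize(p[130:400,100:460],None,fx=2.2,fy=2.2))
```

```text
[ 0.6590905  -0.16228295  0.23423144]
```

View pics/s5.png

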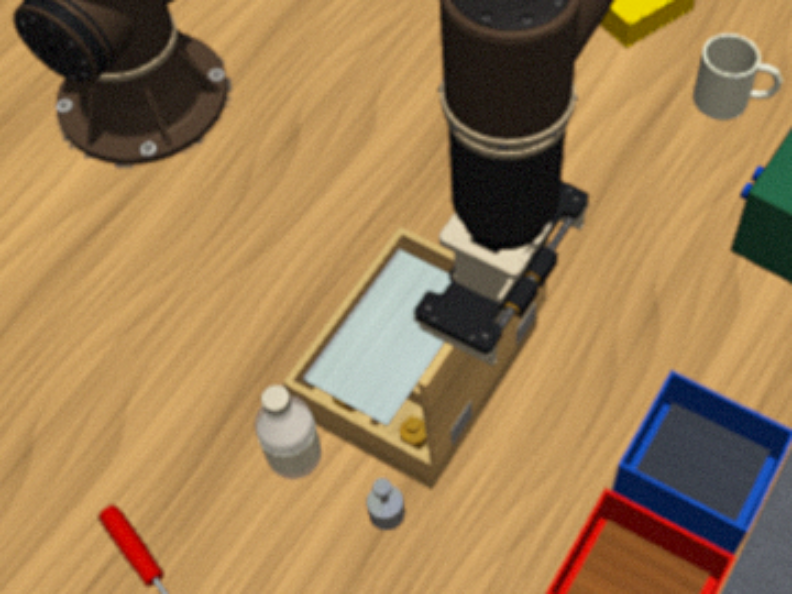

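apply_moves([
  [0.07, 0, 0, 0, 0, 0],
  [0.14, 0, 0, 0, 0, 0],
  [0.205, 0, 0.01, 0, 0, 0],
  [0.275, 0, 0.03, 0, 0, 0],
  [0.34, 0, 0.05, 0, 0, 0],
  [0.405, 0, 0.075, 0, 0, 0],
  [0.465, 0, 0.11, 0, 0, 0],
  [0.525, 0, 0.145, 0, 0, 0],
  [0.58, 0, 0.19, 0, 0, 0],
  [0.63, 0, 0.24, 0, 0, 0],
  [0.675, 0, 0.295, 0, 0, 0],
  [0.715, 0, 0.35, 0, 0, 0],
])

```text
time_s: 10.35
tcp_pos: [0.5157, -0.163, 0.1628]
eef_rot: [180.0, 0.1, -179.7]
contact_force: [1.3, 0.2, 1.1]
gripper_width: 0.0003
```

apply_moves([
  [0.035, 0, 0.06, 0, 0, 0],
  [0.065, 0, 0.12, 0, 0, 0],
  [0.09, 0, 0.18, 0, 0, 0],
  [0.11, 0, 0.25, 0, 0, 0],
  [0.12, 0, 0.31, 0, 0, 0],
  [0.13, 0, 0.35, 0, 0, 0],
  [0.13, 0, 0.38, 0, 0, 0],
  [0.13, 0, 0.38, 0, 0, 0],
])

```text
time_s: 11.35
tcp_pos: [0.4896, -0.1631, 0.0863]
eef_rot: [180.0, 0.1, -179.7]
contact_force: [1.0, -0.5, 0.8]
gripper_width: 0.0005
```

Run:
```python
from plant import status, imaging
import cv2
print(status.get_state()['tcp_pos'])
p,_=imaging.capture("scene");cv2.imwrite("pics/s6.png",cv2.resize(p[130:400,100:460],None,fx=2.2,fy=2.2))
```

```text
[ 0.48964077 -0.1630918   0.08634996]
```

View pics/s6.png

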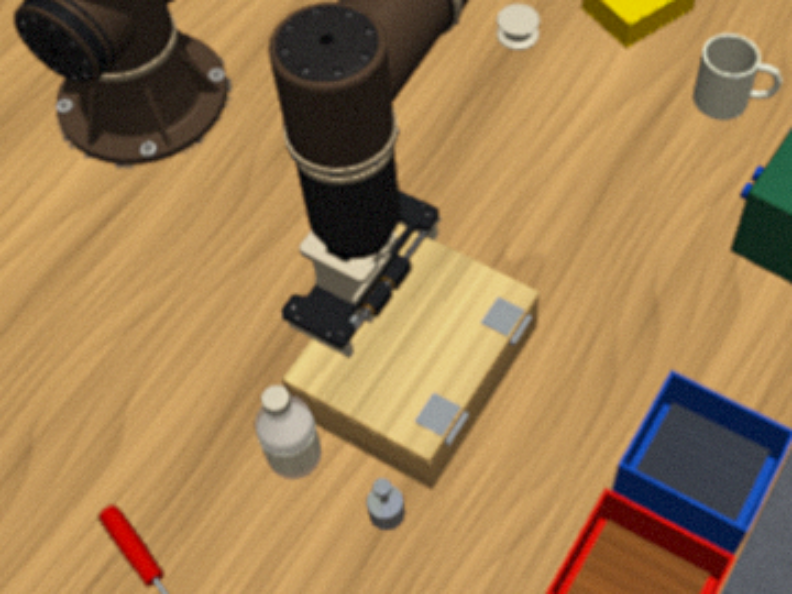

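The lid is almost shut, so I press in small steps.

apply_moves([
  [0, 0, 0.003, 0, 0, 0],
  [0, 0, 0.006, 0, 0, 0],
  [0, 0, 0.01, 0, 0, 0],
  [0, 0, 0.01, 0, 0, 0],
])

```text
time_s: 11.9
tcp_pos: [0.49, -0.1631, 0.0857]
eef_rot: [180.0, 0.2, -179.7]
contact_force: [-2.9, 2.5, 11.6]
gripper_width: 0.0004
```

apply_moves([
  [0, 0, 0.007, 0, 0, 0],
  [0, 0, 0.007, 0, 0, 0],
  [0, 0, 0.007, 0, 0, 0],
])

```text
time_s: 12.28
tcp_pos: [0.49, -0.1631, 0.0856]
eef_rot: [180.0, 0.2, -179.7]
contact_force: [-4.0, 2.4, 14.4]
gripper_width: 0.0004
```

The lid is hard against its stop. I lift off, back away and check.

apply_moves([
  [0, 0, -0.05, 0, 0, 0],
  [0, 0, -0.3, 0, 0, 0],
  [0, 0, -0.6, 0, 0, 0],
  [0, 0, -0.9, 0, 0, 0],
  [0, 0, -1, 0, 0, 0],
  [0, 0, -1, 0, 0, 0],
])

```text
time_s: 13.02
tcp_pos: [0.4902, -0.1632, 0.2879]
eef_rot: [180.0, 0.4, -179.7]
contact_force: [0.0, 1.2, -0.5]
gripper_width: 0.0006
```

apply_moves([
  [0.2, 0, -0.2, 0, 0, 0],
  [0.3, 0, -0.3, 0, 0, 0],
  [0.3, 0, -0.3, 0, 0, 0],
  [0.3, 0, -0.3, 0, 0, 0],
])

```text
time_s: 13.52
tcp_pos: [0.4295, -0.1633, 0.3461]
eef_rot: [180.0, 0.3, -179.7]
contact_force: [-0.5, 0.7, -0.3]
gripper_width: 0.0003
```

Run:
```python
from plant import status, imaging
from h import *
print(status.get_state()['tcp_pos'],status.get_state()['contact_force'])
a0=cv2.imread('pics/scene0.png')
p,D=imaging.capture("scene");t,_=imaging.capture("top")
cv2.imwrite("pics/s7.png",p);cv2.imwrite("pics/t7.png",t)
g=np.stack(np.meshgrid(np.arange(200,400),np.arange(205,375)),-1).reshape(-1,2);P=dep('scene',g,D)
m=(P[:,0]>.46)&(P[:,0]<.635)&(P[:,1]>-.275)&(P[:,1]<-.055)&(P[:,2]>.07)&(P[:,2]<.11)
c=P[m];k,res,_,_=np.linalg.lstsq(np.c_[c[:,:2],np.ones(len(c))],c[:,2],rcond=None)
print(m.sum(),k,np.median(c[:,2]))
S=lambda a:np.array(a,float)/[4,3.5]+[200,205]
d=cv2.absdiff(cv2.GaussianBlur(a0,(5,5),0),cv2.GaussianBlur(p,(5,5),0)).max(2)
cv2.imwrite('pics/d7.png',np.where(d>25,255,0).astype('uint8'))
```

```text
[ 0.42951739 -0.16333286  0.34609491] [-0.53882252  0.74014725 -0.2704414 ]
5617 [0.00177929 0.00183616 0.08582698] 0.08649878895924101
```

View pics/s7.png

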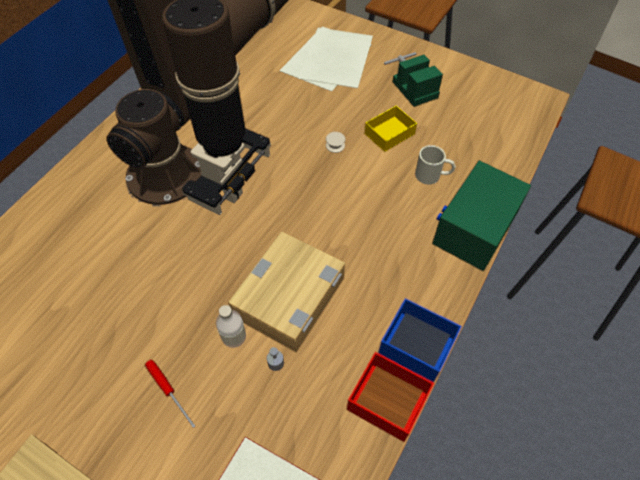

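View pics/d7.png

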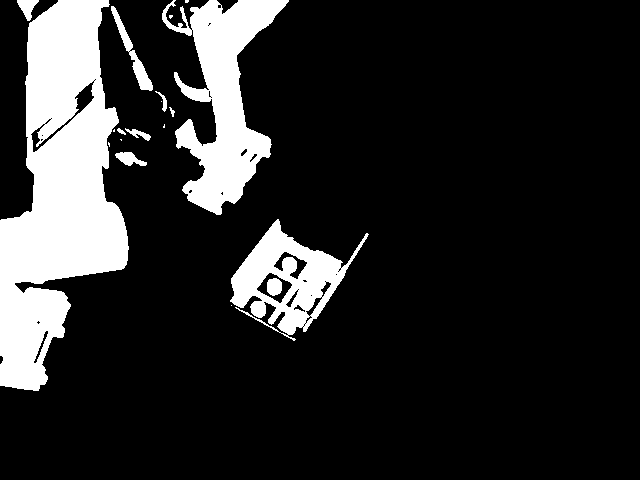

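View pics/t7.png

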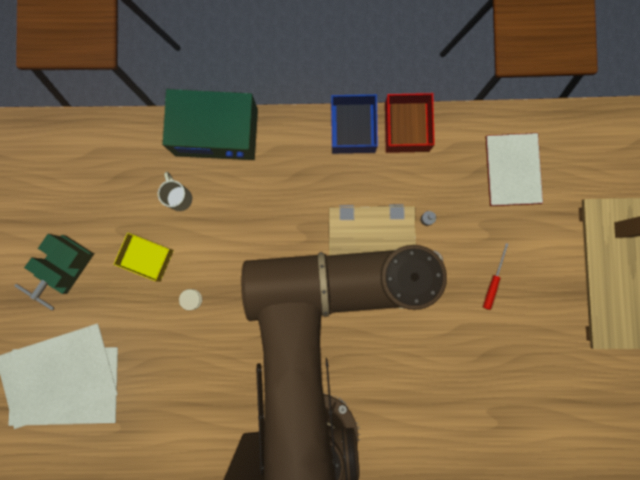

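The lid is flat at about 86 mm. In the scene picture, only the arm and the case's moving parts differ from the first one. The robot is clear.

```bash
python3 -c "
from plant import r
print(r.close_job())"
```

```text
the job is handed in; nothing more can be done
None
```

The case is shut, and I handed the job in at about 13.6 s of the 64 s allowed. With the fingers closed, I pushed the flap down flat from its −x side. I then went round behind the lid, pushed it over along its arc and pressed it shut.

**Last checks:**
- **Flap:** its fitted plane was level (slope below 0.003), with its top at 63 mm against the stated 62 mm. This was measured before the lid covered it. When I pressed, the force rose to 23 N at 62 mm, so it was on its stop.
- **Lid:** its fitted plane is level (slope about 0.002), with its top at 86.5 mm by camera and 85.6 mm at the fingertip, against the stated 85 mm. It held at about 14 N.
- **Surroundings:** comparing the first and last scene pictures shows changes only in the arm and the case's flap and lid. The case, bottle, hanger and other objects did not visibly move, and the robot was clear of everything.

**Did not fully agree:**
- **Rim corners:** two points triangulated across the two views were off in height (64 and 79 mm against 75 mm, with 7 to 9 mm between the rays). I relied on the depth plane fits and ray casts onto the rim plane instead.
- **Sideways force:** during the flap press, the sideways force briefly reached about 10 N, close to the stated sliding limit. The downward force was 23 N, and no case movement showed afterwards.

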